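# Close a gel caster and lock it with its cam

### The job

Get the gel caster ready for pouring, only by pushing with the fingertips: swing the cam lever forward to its stop so that the cam is at its low point, push the movable wall fully home so that the gel tray is shut between the two rubber gaskets, then swing the lever all the way back to its other stop so that the cam locks the wall. Do not pick anything up: leave the tray lying in the caster, and do not disturb the comb, beaker, tube rack or small bottle beside it.

Things in the scene. Friction and masses are not known exactly. Their poses are not given: they have to be found in the camera images.
- caster: Gel caster fixed on the bench: grey base plate, from 100 mm behind to 132 mm ahead of the origin along its x, 104 mm wide, top 12 mm above the bench; round ear for the cam on its left. Origin on the bench under the plate; x forward (from movable wall to fixed end wall, face at 118 mm), y left, z up; turned up to 0.3 rad. Two low guides hold the tray.
- wall_back (a point): Middle of the rear face of the movable wall, 36 mm above the bench: push here in the caster's +x. Dark grey upright plate 14 mm thick, 88 mm wide, 17 to 50 mm above the bench, black rubber gasket in front, sliding on two rods. A lug at its left end carries an upright steel pin (12 mm diameter, 60 mm left of the middle, top 33 mm above the bench) that runs past the cam.
- wall (a joint): Travel of the movable wall along the caster's +x in m: 0 fully back (starts at 0 to 0.02), about 0.060 home, the tray touching both gaskets; the end gasket yields up to 4 mm more, 4 N per mm. Needs about 3 N, stays where left. Unless the cam is at its low point, the cam stops the pin about half-way.
- cam_pivot (a point): A point on the upright axis of the cam, 58 mm above the bench; it lies 21.7 mm behind and 81 mm left of the caster's origin.
- cam_knob (a point): Centre of the upright black knob at the end of the cam lever, 58 mm above the bench (knob 16 mm diameter, from 32 to 70 mm above the bench), 60 mm from the cam's axis. Push it round the axis from the side. The lever's bar lies 33 to 42 mm above the bench.
- cam (a joint): Turn of cam and lever in rad, growing clockwise from above, stops at 0 and 2.6, stays where left; 2 N at the knob, up to 6 N when locking. 0: high point, locked, lever 158 degrees anticlockwise from the caster's x (back and left). 2.6: low point, lever 9 degrees from x; over 2.35 the pin passes. Starts at 0 to 0.5. Turned to 0 with the wall home, it holds the wall 1 to 2 mm past home.
- tray_center (a point): Centre of the clear gel tray, 100 mm long (caster x), 70 mm wide, 24 mm high, open at both ends, lying loose on the caster's base (its underside 12 mm, its centre 24 mm above the bench). Home is 63 to 65 mm ahead of the caster's origin; it starts up to 10 mm short of that.
- end_gasket: Black rubber gasket, 76 mm wide, on the fixed end wall ahead of the tray; origin on the bench level below it. It gives way by up to 4 mm.
- comb: White well comb lying flat on the bench right of the caster, 84 mm long, 40 mm wide, 7 mm high; bystander. Origin on the bench, under its spine.
- beaker: Clear beaker, 71 mm diameter, 93 mm high, on the bench right of the caster; bystander. Origin at the centre of its foot.
- micro_rack: Orange rack with microtubes, 60 x 90 x 38 mm, on the bench right of the caster; bystander. Origin at the centre of its underside.
- bottle_small: Small brown screw-capped bottle, 34 mm diameter, 64 mm high, left of the caster's far end; bystander. Origin at the centre of its foot.
Things that resemble listed ones, but are neither listed nor needed, are in the scene too. Of the things like the part that bears tray_center, leave any that is blue or yellow; of the rest the larger one is meant.

How it is judged:
By the outcome, as a careful person would: the job done as asked, in the order asked, and still so for the second after the job is handed in, with the robot touching nothing.
It also fails if it takes over 64 s, if anything falls off the work surface, if the arm or the gripper's body presses on something with over 40 N, if the wrist force passes 120 N, or if a joint passes its speed limit or range.

### The arm

A 7-joint arm with a two-finger parallel gripper is mounted at the origin on a cart in front of the work surface, level with it; the furniture and walls round the work are solid. World frame = base frame: x ahead of the robot, y to its left, z up, the work surface at z = 0. Lengths are in m, angles in rad, forces in N, time in s.
With the tool pointing down it reaches from about 0.425 to 0.825 m from the base axis. Payload 3.6 kg.
Tool frame: the origin (TCP) lies where the fingers leave the gripper's body, on its centre line; the fingertips stand 73 mm ahead of it and the grasp point (between the pads) lies 54 mm ahead of it; z points along the fingers, y is the line along which they close (so a half turn about z gives the same grasp; the last joint's range is limited). The gripper opens to 85 mm and grips with 20 to 120 N. Pads are 22 mm wide; open, the fingers measure 114 mm over their backs; the gripper's body (76 mm by 85 mm) begins 54 mm behind the grasp point. The pads swing forward as they close: fully open they stand 13 mm farther back than shut.
Start: joints at [1.254, 0.615, -0.013, 1.423, 0.008, 1.103, -0.04], TCP at [0.186, -0.623, 0.304] pointing down, gripper open.
Joint ranges: [-3.12, 3.12], [-0.3, 2.06], [-1.34, 1.32], [0.26, 2.42], [-1.36, 4.5], [0.01, 1.98], [-2.84, 2.84]. Speed limits (rad/s): [2.79, 2.79, 3.14, 3.14, 3.14, 3.14, 3.14].

### API

Orientations are given as a unit quaternion [x, y, z, w].
In Python, from station import arm, snapshot, camera_info, ticket gives the robot as it stands. Calls block until the motion is done:
- arm.movep(position, orientation): joint-space move of the TCP to a pose.
- arm.line_to(position, velocity=0.15, ori=None): straight line of the TCP; ori=None keeps the orientation; velocity is the mean speed in m/s.
- arm.move_j(angles): joint-space move.
- arm.move_gripper(opening, effort=None): opening from 0.0 (shut) to 1.0 (fully open); effort is the grip in N (None keeps the last); returns when the fingers have stopped.
- arm.pause(seconds).
- arm.ik(position, orientation): joint angles nearest the present ones, or None.
- snapshot(name): name is "side" or "top"; returns the picture (420x560x3 uint8, blue, green, red); there is no depth.
- camera_info(name): a dict with "fx", "fy", "cx", "cy" (pixels), "R" (3x3) and "t" (3): a world point X has camera coordinates R X + t. Camera axes: x right, y down, z forward; pixel columns grow to the right and rows downward; lengths in m; the calibration is good to about 2 mm. A picture is of the moment at which its call begins. camera_info takes no time and is no camera call.
A pose or a line that the arm cannot do raises arm.MotionError and nothing moves.
- ticket.finish_job(): hands the job in; it is judged then, once.
Readings, each from a call of its own:
- arm.read_time(): time.
- arm.read_joint_positions(): joint angles.
- arm.read_dq(): joint speeds.
- arm.read_effort(): joint torques, N m.
- arm.read_tool_pos(): TCP position.
- arm.read_eef_rot(): TCP orientation.
- arm.read_ft_force(): force on the tool from outside, world axes, zero at the start.
- arm.read_wrist_torque(): the same for the moment, N m.
- arm.read_opening(): opening from 0.0 (shut) to 1.0 (fully open).
- arm.read_finger_force(): force on a finger pad.
Only numpy, scipy, OpenCV 4.12 (cv2) and the standard library are available. Lean on these libraries where they do the work, as an engineer would, in place of code of your own. Each camera call takes 0.05 s, during which the arm holds its last target. There are 200 camera calls.

## Working session

There is one attempt and no reset: what is moved stays moved. The work goes in short steps, each a Python script; the robot and the scene stay as the last script left them, time stands still between calls to the robot, and variables do not carry over. Pictures are saved under pics/ and viewed, at most 10 in all, crops included, and the job is handed in when it is done.

```bash
mkdir -p pics; ls
python3 - <<'E'
from station import arm,snapshot,camera_info
import cv2
for n in("top","side"):
    cv2.imwrite(f"pics/{n}0.png",snapshot(n)); c=camera_info(n); print(n,c)
print(arm.read_time(),arm.read_eef_rot())
E
```

```text
pics
top {'fx': 540.7088758501537, 'fy': 540.7088758501537, 'cx': 284.3248337810172, 'cy': 206.55766472754559, 'R': array([[-0.00278191, -0.99999008, -0.00347815],
       [-0.9884561 ,  0.00327667, -0.15147211],
       [ 0.151482  ,  0.00301662, -0.98845541]]), 't': array([-0.01375434,  0.61362814,  0.97839078])}
side {'fx': 405.2211431667129, 'fy': 405.2211431667129, 'cx': 279.6599311463953, 'cy': 212.46777277284906, 'R': array([[ 0.91451037, -0.40445846, -0.00917286],
       [-0.19382139, -0.4181171 , -0.88747471],
       [ 0.35511132,  0.81338272, -0.46076512]]), 't': array([-0.55203406,  0.16424045,  0.75076872])}
0.1 [ 9.89443145e-01  1.44916836e-01 -1.91197533e-04 -1.15624855e-03]
```

View pics/top0.png

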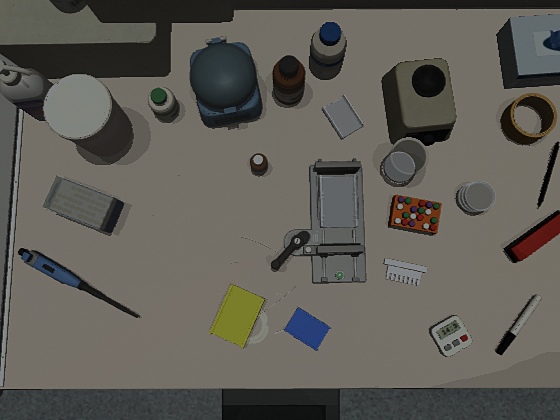

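View pics/side0.png

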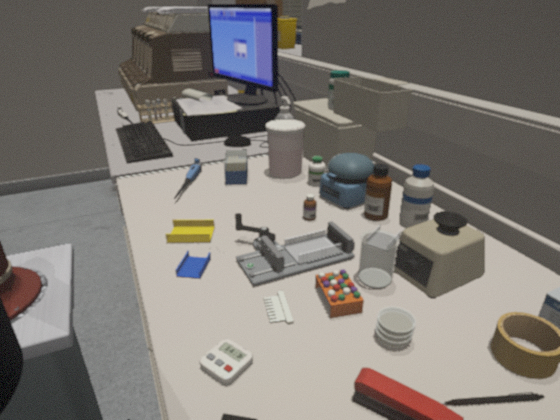

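The top view shows the caster at about (338,220), its x axis pointing up the picture. The lever knob is near (278,264), the movable wall near row 250 and the small bottle at (259,163). I'll zoom in on the caster.

```bash
cat > h.py <<'E'
import numpy as np, cv2
from station import arm,snapshot,camera_info,ticket
def ray(n,u,v,z):
    c=camera_info(n); R,t=c["R"],c["t"]
    d=R.T@np.array([(u-c["cx"])/c["fx"],(v-c["cy"])/c["fy"],1]); o=-R.T@t
    return o+d*(z-o[2])/d[2]
def pix(n,X):
    c=camera_info(n); p=c["R"]@np.asarray(X)+c["t"]
    return c["fx"]*p[0]/p[2]+c["cx"],c["fy"]*p[1]/p[2]+c["cy"]
E
python3 - <<'E'
import cv2
im=cv2.imread("pics/top0.png")[145:295,235:385]
cv2.imwrite("pics/crop0.png",cv2.resize(im,(600,600),interpolation=cv2.INTER_CUBIC))
E
```

```text
(no output)
```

View pics/crop0.png

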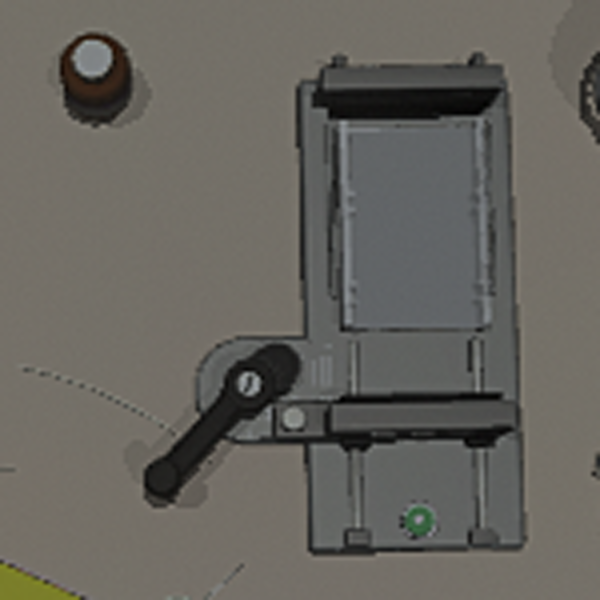

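The crop shows the plate corners at (311,551), (523,548), (300,82) and (508,82). The cam screw is at (249,383), the knob top at (162,475), the pin at (293,418) and the wall's rear top edge near row 433.

Run:
```python
from h import *
np.set_printoptions(precision=4,suppress=True)
P=lambda x,y,z: ray("top",235+(x+.5)/4-.5,145+(y+.5)/4-.5,z)
rl,rr,fl=P(311,551,.012),P(523,548,.012),P(300,82,.012); fr=P(510,82,.012)
print(rl,rr,fl,fr,"w",np.linalg.norm(rl-rr),"l",np.linalg.norm(fl-rl))
a=np.arctan2(*(fl-rl)[1::-1]); b=np.arctan2(rr[0]-rl[0],-(rr[1]-rl[1])); print("ang",a,b)
th=(a+b)/2; print(th)
X=np.array([np.cos(th),np.sin(th),0]);Y=np.array([-X[1],X[0],0])
O1=(rl+rr)/2+.1*X; O2=(fl+fr)/2-.132*X
piv=P(249,383,.05); O3=piv+.0217*X-.081*Y
print("O",O1,O2,O3)
O=O1.copy();O[2]=0
loc=lambda p:np.array([(p-O)@X,(p-O)@Y,p[2]])
print("piv",loc(piv),"knob",loc(P(162,475,.07)),"pin",loc(P(293,418,.033)),"wallrear top",loc(P(420,433,.05)),loc(P(332,432,.05)),loc(P(516,431,.05)),"wall front top",loc(P(420,404,.05)))
k=loc(P(162,475,.07))-np.array([-.0217,.081,0]); print(np.hypot(*k[:2]),np.degrees(np.arctan2(k[1],k[0])))
print("tray",loc(P(342,122,.036)),loc(P(490,328,.036)), "bottle",P(93,60,.064),loc(P(93,60,.064)))
```

```text
[ 0.4715 -0.0689  0.012 ] [ 0.4727 -0.1706  0.012 ] [ 0.7019 -0.0659  0.012 ] [ 0.7015 -0.17    0.012 ] w 0.10170986551793641 l 0.23039396200430856
ang 0.013037775321956796 0.01118868457059187
0.012113229946274333
O [ 0.5721 -0.1186  0.012 ] [ 0.5697 -0.1196  0.012 ] [ 0.5717 -0.1197  0.05  ]
piv [-0.0221  0.0799  0.05  ] knob [-0.0653  0.1208  0.07  ] pin [-0.0376  0.059   0.033 ] wallrear top [-0.0467  0.0006  0.05  ] [-0.0456  0.0416  0.05  ] [-0.0465 -0.0441  0.05  ] wall front top [-0.0332  0.0002  0.05  ]
0.05903072063779651 137.66837800997857
tray [0.1048 0.0324 0.036 ] [ 0.0036 -0.0356  0.036 ] bottle [0.7008 0.034  0.064 ] [0.1306 0.1511 0.064 ]
```

Every check agrees with the given sizes: plate 102 x 230 mm, lever radius 59 mm, pin y 59 mm. The lever is at about 138°, so the cam is at about 0.35. Next I'll check the IK for the planned poses, then do the first push.

```bash
cat >> h.py <<'E'
TH=.0121; O=np.array([.5712,-.1192,0])
PIV=np.array([-.0217,.081])
def W(x,y,z): # caster -> world
    c,s=np.cos(TH),np.sin(TH); return O+np.array([c*x-s*y,s*x+c*y,z])
def Q(yawdeg): # tool down, tool x at yaw (caster frame)
    h=(np.radians(yawdeg)+TH)/2; return np.array([np.cos(h),np.sin(h),0,0])
def knob(phi,off,sgn,tip=.048):
    """TCP pose with the shut fingers 'off' behind knob; sgn=+1 clockwise push, -1 back."""
    f=np.radians(phi); d=sgn*np.array([np.sin(f),-np.cos(f)])
    p=PIV+.06*np.array([np.cos(f),np.sin(f)])-off*d
    return W(p[0],p[1],tip+.073), Q(phi+90 if True else 0)
def F(): return np.array(arm.read_ft_force())
def Fc(): # force in caster axes
    f=F(); c,s=np.cos(TH),np.sin(TH); return np.array([c*f[0]+s*f[1],-s*f[0]+c*f[1],f[2]])
E
python3 - <<'E'
from h import *
np.set_printoptions(precision=3,suppress=True)
for phi,s in((138,1),(9,1),(9,-1),(158,-1)):
    p,q=knob(phi,.022,s); print(phi,p,arm.ik(p,q))
print(arm.ik(W(-.07,0,.099),Q(180)))
arm.move_gripper(0.0)
p,q=knob(137.7,.030,1); arm.movep(p+[0,0,.12],q); arm.line_to(p,.15)
print(arm.read_time(),arm.read_tool_pos(),p,arm.read_joint_positions(),F())
cv2.imwrite("pics/t1.png",cv2.resize(snapshot("top")[145:295,235:385],(600,600)))
cv2.imwrite("pics/s1.png",cv2.resize(snapshot("side")[170:320,200:400],(800,600)))
E
```

```text
138 [ 0.489 -0.015  0.121] [ 0.66   0.967 -1.153  2.041  1.13   0.983  1.307]
9 [ 0.604 -0.007  0.121] [ 0.203  0.794 -0.38   1.728  0.422  0.701 -0.231]
9 [ 0.611 -0.05   0.121] [ 0.278  0.807 -0.391  1.699  0.43   0.722 -0.162]
158 [0.501 0.004 0.121] [ 0.615  0.978 -1.153  2.01   1.124  0.998  1.638]
[ 0.561  0.786 -0.575  1.988  0.758  0.593  1.048]
4.2167 [ 0.484 -0.021  0.122] [ 0.484 -0.021  0.121] [ 0.59   0.853 -0.958  2.056  1.019  0.808  1.411] [ 0.349 -0.583 -0.05 ]
```

View pics/s1.png

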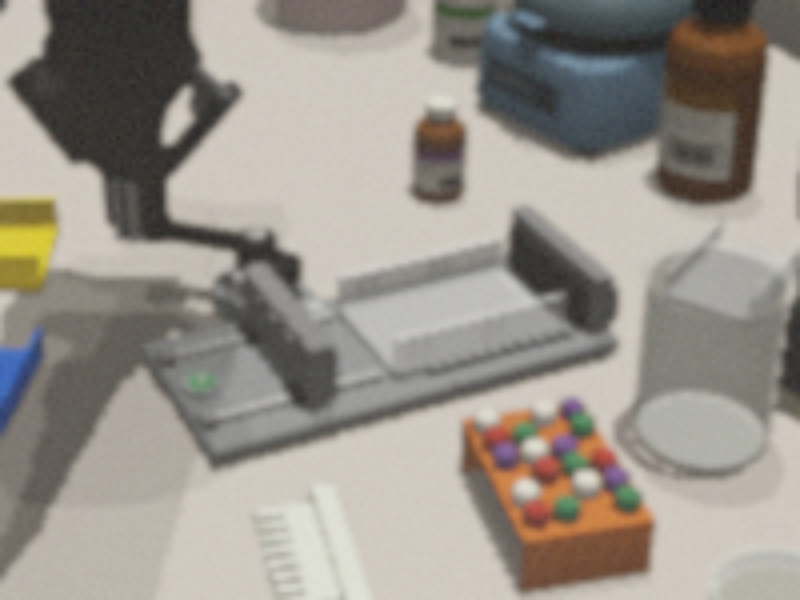

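The side view shows the shut fingers at (135,205), just behind the knob and above the bar. I'll sweep the lever forward with force checks.

Run:
```python
from h import *
np.set_printoptions(precision=2,suppress=True)
def ft(phi):
    f=np.radians(phi); return Fc()@[np.sin(f),-np.cos(f),0]
p,q=knob(137.7,.019,1); arm.line_to(p,.05,ori=q); print(Fc())
ph=137.7
while ph>2:
    ph-=8 if ph>26 else 1.5
    p,q=knob(ph,.019,1); arm.line_to(p,.06,ori=q)
    f=ft(ph); print(round(ph,1),round(f,2),end=" | ")
    if -f>(15 if ph<25 else 25): break
print(Fc(),arm.read_time())
cv2.imwrite("pics/t2.png",cv2.resize(snapshot("top")[145:295,235:385],(600,600)))
cv2.imwrite("pics/s2.png",cv2.resize(snapshot("side")[170:320,200:400],(800,600)))
```

```text
[-0.62 -0.01 -0.54]
129.7 -0.25 | 121.7 -0.22 | 113.7 0.06 | 105.7 0.1 | 97.7 -0.64 | 89.7 -1.21 | 81.7 -0.66 | 73.7 -1.4 | 65.7 -0.12 | 57.7 -0.28 | 49.7 -0.63 | 41.7 -0.23 | 33.7 -0.56 | 25.7 0.43 | 24.2 -1.15 | 22.7 -1.16 | 21.2 -1.39 | 19.7 -1.16 | 18.2 -1.02 | 16.7 -0.49 | 15.2 -1.56 | 13.7 -0.92 | 12.2 -1.27 | 10.7 0.23 | 9.2 -0.57 | 7.7 -1.72 | 6.2 -4.02 | 4.7 -6.86 | 3.2 -8.12 | 1.7 -9.23 | [-3.01  9.14 -0.21] 12.8833
```

View pics/s2.png

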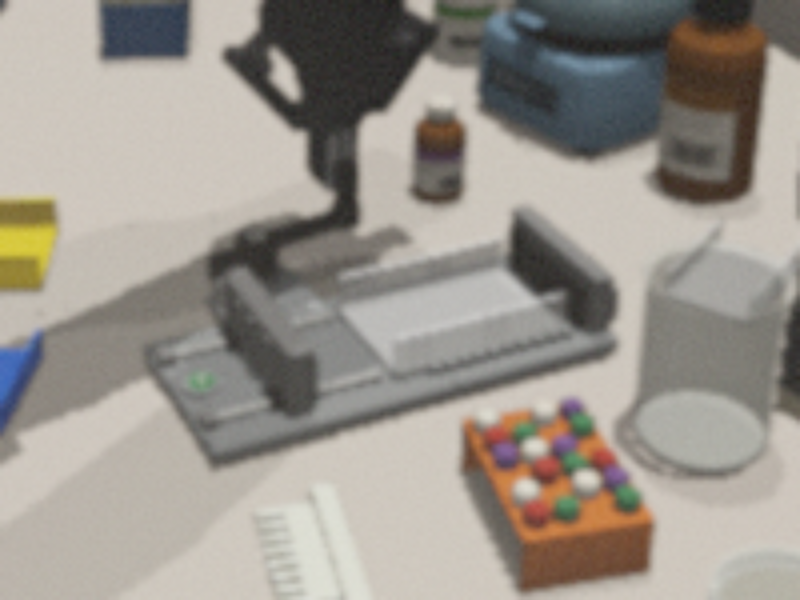

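The force rises from 6°, so the lever is at its forward stop. The wall was moved back a little by the cam. I'll measure the wall again from the top view.

Run:
```python
from h import *
p,q=knob(1.7,.030,1); 
q=Q(91.7); arm.line_to(p,.06); arm.line_to(p+[0,0,.10],.25)
arm.movep(W(-.13,.0,.25),Q(180))
print(arm.read_time())
cv2.imwrite("pics/t3.png",cv2.resize(snapshot("top")[145:295,235:385],(600,600)))
```

```text
15.1833
```

View pics/t3.png

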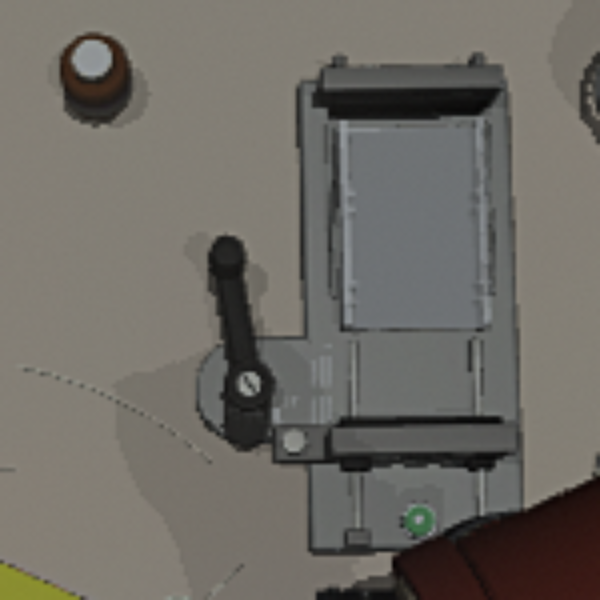

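The lever now points forward at about 9°, with its knob at (227,255). The wall's rear top edge is at row 455, so the rear face is about -57 mm in the caster frame. I'll push the wall now.

Run:
```python
from h import *
z=.027+.073
def cx(): 
    t=np.array(arm.read_tool_pos())-O; return np.cos(TH)*t[0]+np.sin(TH)*t[1]
x=-.0775
arm.line_to(W(x,0,z+.06),.2); arm.line_to(W(x,0,z),.1); print(Fc())
x=-.068
while x<.012:
    x+=.005 if x<-.03 else .0015
    arm.line_to(W(x,0,z),.06); f=np.mean([Fc() for _ in range(3)],0)[0]
    print(round(x*1e3,1),round(cx()*1e3,1),round(f,1),end=" | ")
    if -f>14: break
print(Fc(),arm.read_time())
```

```text
[0.12859438 0.42516789 0.09902577]
-63.0 -62.2 0.1 | -58.0 -57.8 -1.3 | -53.0 -52.8 -1.9 | -48.0 -47.6 -1.1 | -43.0 -42.4 -0.6 | -38.0 -37.3 -1.0 | -33.0 -32.3 -1.1 | -28.0 -27.4 -0.2 | -26.5 -26.4 -1.6 | -25.0 -25.0 -2.7 | -23.5 -23.4 -1.5 | -22.0 -22.0 -2.0 | -20.5 -20.4 -2.4 | -19.0 -18.8 -1.3 | -17.5 -17.3 -2.3 | -16.0 -16.1 -3.4 | -14.5 -15.6 -6.6 | -13.0 -15.1 -8.3 | -11.5 -14.6 -10.1 | -10.0 -14.1 -12.3 | -8.5 -13.6 -13.9 | -7.0 -13.2 -16.2 | [-16.20256421  -0.27200163  14.03148655] 22.3
```

The wall met the gasket at TCP x ≈ -16 mm and then stiffened by about 4 N/mm, so it is home. I'll back off and swing the lever back.

Run:
```python
from h import *
arm.line_to(W(-.03,0,.100),.06); arm.line_to(W(-.03,0,.21),.25)
p,q=knob(9,.027,-1)
arm.movep(p+[0,0,.09],q); arm.line_to(p,.15); print(Fc(),arm.read_time())
cv2.imwrite("pics/t4.png",cv2.resize(snapshot("top")[145:295,235:385],(600,600)))
def ft(phi):
    f=np.radians(phi); return np.mean([Fc() for _ in range(3)],0)@[-np.sin(f),np.cos(f),0]
ph=9; p,q=knob(ph,.019,-1); arm.line_to(p,.05,ori=q)
while ph<172:
    ph+=8 if ph<135 else 1.5
    p,q=knob(ph,.019,-1); arm.line_to(p,.06,ori=Q(min(ph,160)+90))
    f=ft(ph); print(round(ph,1),round(f,1),end=" | ")
    if -f>(13 if ph>155 else 25): break
print(Fc(),arm.read_time())
cv2.imwrite("pics/s4.png",cv2.resize(snapshot("side")[170:320,200:400],(800,600)))
```

```text
[-0.11267038  0.42861795  0.3793465 ] 25.3083
17 0.1 | 25 -0.3 | 33 -0.9 | 41 -0.1 | 49 -0.7 | 57 0.8 | 65 -0.1 | 73 -0.1 | 81 0.5 | 89 0.3 | 97 0.2 | 105 0.8 | 113 0.4 | 121 -0.2 | 129 0.4 | 137 -0.5 | 138.5 -0.4 | 140.0 -1.9 | 141.5 -3.3 | 143.0 -3.4 | 144.5 -3.1 | 146.0 -2.7 | 147.5 -2.8 | 149.0 -3.5 | 150.5 -2.5 | 152.0 -2.9 | 153.5 -3.7 | 155.0 -2.2 | 156.5 -2.6 | 158.0 -3.0 | 159.5 -2.8 | 161.0 -6.2 | 162.5 -7.2 | 164.0 -9.8 | 165.5 -12.0 | 167.0 -14.2 | [ 6.76648726 12.97489909 -7.76145934] 35.4667
```

View pics/s4.png

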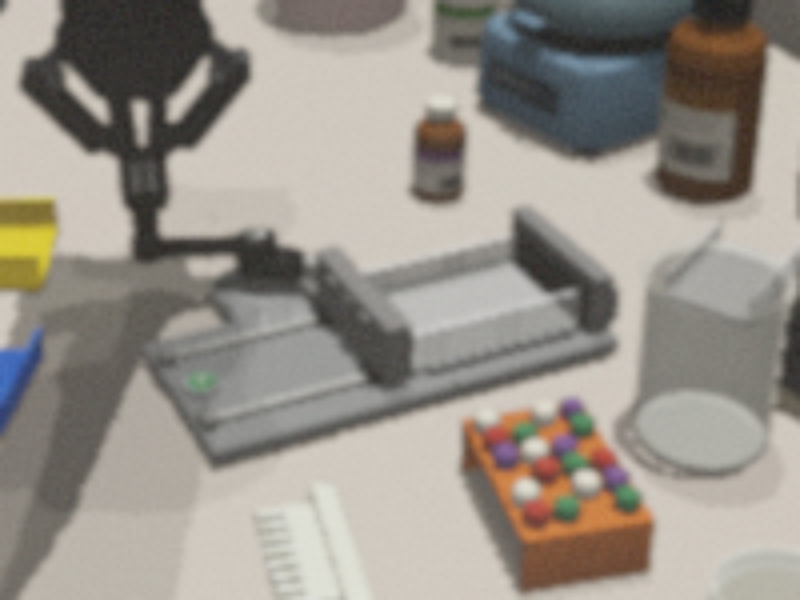

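The side view shows the wall pressed against the tray, with the wall top at (365,315). The lever points back, and the force rise past 160° marks its stop. I'll back off and take a last look.

Run:
```python
from h import *
p,q=knob(158,.035,-1); arm.line_to(p,.08); arm.line_to(p+[0,0,.12],.25)
arm.movep(W(-.14,-.12,.30),Q(150))
print(arm.read_time(),F())
cv2.imwrite("pics/t5.png",cv2.resize(snapshot("top")[145:295,235:385],(600,600),interpolation=cv2.INTER_CUBIC))
```

```text
37.6833 [ 0.7545157   0.32921117 -0.05297137]
```

View pics/t5.png

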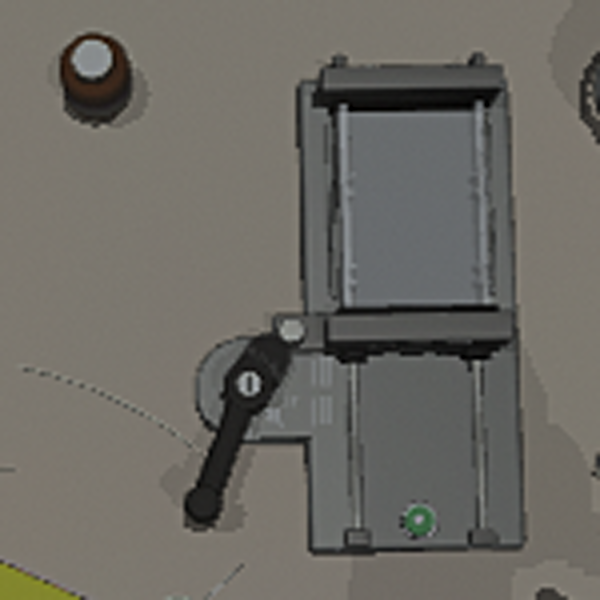

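The lever, knob at (202,503), lies at about 158°, which is its back stop. The cam nose is behind the pin at (291,330), and the tray is shut between the gaskets.

```bash
python3 -c "
from station import ticket
print(ticket.finish_job())"
```

```text
the job is handed in; nothing more can be done
None
```

The caster is ready for pouring and the job is handed in at about 38 s: I swung the lever forward to its stop, pushed the wall home against the tray, and swung the lever back to its other stop to lock it, with the last pictures showing nothing beside it disturbed.

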